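# Close the boardwalk spyglass, innermost draw first

## Task

Shut the brass spyglass lying in its wooden cradle: first push the innermost draw (the black eyepiece) fully home into the middle tube while the blue spacer is still in place, then lift the blue spacer off and stand it upright in the aluminium tray, and only then push the middle tube fully home into the barrel, so that both draws end fully closed. Leave the lamp, the spare bulb, the tip cup and the bootjack alone.

Things in the scene. Friction and masses are not known exactly. Their poses are not given: they have to be found in the camera images.
- scope: Brass and brown spyglass in a wooden cradle screwed to the bench (board 100 x 200 mm, 15 mm thick, local y -65 to +135 mm). Origin: on the bench below the face of the barrel's mouth; z up. Tube axis along local y, 62 mm above the bench. Fixed barrel, at most 64 mm across, from y = 0 to +147 mm; the draws stick out to local -y and are pushed in towards +y.
- collar (a point): Centre of the outer (-y) face of the middle tube's brass collar, on the tube axis, axes as the spyglass. Collar 56 mm across, 12 mm long; the middle tube is 36 mm across. Face at local y = -62 mm of the spyglass at the start, -12 mm when fully home (collar against the barrel's mouth).
- eyepiece (a point): Centre of the outer (-y) end face of the black eyepiece, on the tube axis, axes as the spyglass; the face to push on. Eyepiece 32 mm across, 40 mm long, on a 24 mm brass tube. When the inner draw is fully home the eyepiece meets the collar and this face stands 40 mm out from collar.
- inner (a joint): How far the innermost draw is pushed into the middle tube, m: 0 fully out, 0.070 fully home (hard stop). Starts at 0 to 0.022. Slides stiffly (about 4 N, plus 15 N per m/s) and stays where it is left. Once home, pushing the eyepiece pushes the middle tube too.
- middle (a joint): How far the middle tube is pushed into the barrel, m: 0 as it starts, 0.050 fully home (hard stop). It slides more easily than the innermost draw (about 2.5 N), so only the spacer keeps it from going in first when the eyepiece is pushed; the spacer leaves it about 4 mm of play.
- spacer: Loose blue metal saddle, 0.1-0.2 kg, feet on the cradle board astride the middle tube, between barrel and collar. Upside-down U, 66 mm wide (local x), 46 long (y, along the tube), 82 high; legs 10 thick, 46 apart. Grip tab on top: 12 wide (x), 26 long (y), 82 to 127 mm above the feet. Origin: underside centre, z up; starts aligned with the spyglass. Must rise 70 mm to clear the tube.
- tray: Shallow square aluminium tray fixed to the bench, 135 x 135 mm, walls 22 mm high and 4 mm thick, otherwise empty. Origin: centre of its underside. To the robot's left or right.
- tray_in (a point): Centre of the tray's inner floor (4 mm above the bench).
- bootjack: Black cast-iron beetle bootjack lying on the bench, about 190 mm long (horns towards local -x), 95 mm wide, 27 mm high, origin on the bench near its middle, loose. On the other side from the tray. Leave alone.
- cup: Red-painted tin tip cup, 72 mm across the rim, 85 mm high, loose, origin under its centre. Beyond the spyglass. Leave alone.
- spare_bulb: Frosted spare bulb upright in a round wooden stand, 60 mm across, 115 mm high, loose, origin under its centre. Beyond the spyglass. Leave alone.
- lamp: Brass bayonet socket on a short post with a clear glass bulb, 72 mm across the foot, 160 mm high, fixed, origin under its centre. Beyond the spyglass. Leave alone.
Not all that is in view belongs to the job. Several things have the shape of the spacer; the one meant has the colours described above.

How it is judged:
On the way, in this order (a step that is already met when the one before it is completed fails the run):
1. the innermost draw is fully home (within 3 mm) while the spacer still stands in place and the middle tube is still out (value of joint inner above 0.067 m and value of joint middle below 0.012 m and distance between spacer and scope below 0.045 m), for 0.2 s.
2. the spacer stands upright in the tray, let go and at rest, with the middle tube still out (value of joint middle below 0.012 m and horizontal distance between spacer and tray_in below 0.06 m and z of spacer in the frame of tray_in below 0.006 m and angle between spacer's own z axis and vertical below 0.1 rad and linear speed of spacer below 0.03 m/s and contact force between the fingers and spacer below 0.1 N), for 0.2 s.
3. the middle tube is fully home (within 3 mm) (value of joint middle above 0.047 m), for 0.2 s.
At the end, for the whole second after the job is handed in: Both draws are fully home (within 3 mm of their stops) and the blue spacer stands upright (within 0.1 rad) and at rest on the tray's floor, its centre within 60 mm of the tray's centre (value of joint inner above 0.067 m and value of joint middle above 0.047 m and horizontal distance between spacer and tray_in below 0.06 m and z of spacer in the frame of tray_in below 0.006 m and angle between spacer's own z axis and vertical below 0.1 rad and linear speed of spacer below 0.03 m/s); the robot touches nothing.
It fails at once if the middle tube is pushed in more than 12 mm before the innermost draw is home (value of joint middle above 0.012 m and value of joint inner below 0.064 m).
It fails at once if the lamp is pushed (over 3 N) (contact force between anything else and lamp above 3 N).
It fails at once if the spare bulb, the cup or the bootjack is moved more than 15 mm (distance of any of spare_bulb, cup, bootjack from where it was at the start of the episode above 0.015 m).
It also fails if it takes over 64 s, if anything falls off the work surface, if the arm or the gripper's body presses on something with over 40 N, if the wrist force passes 120 N, or if a joint passes its speed limit or range.

## Robot

A 7-joint arm with a two-finger parallel gripper is mounted at the origin on the work surface. World frame = base frame: x ahead of the robot, y to its left, z up, the work surface at z = 0. Lengths are in m, angles in rad, forces in N, time in s.
With the tool pointing down it reaches from about 0.35 to 0.9 m from the base axis. Payload 8.1 kg.
Tool frame: the origin (TCP) lies at the centre of the arm's flange, where the gripper is bolted on; the fingertips stand 178 mm ahead of it and the grasp point (between the pads) lies 159 mm ahead of it; z points along the fingers, y is the line along which they close (so a half turn about z gives the same grasp; the last joint's range is limited). The gripper opens to 92 mm and grips with 3 to 60 N. Pads are 19 mm wide; open, the fingers measure 130 mm over their backs; the gripper's body (75 mm by 190 mm) begins 47 mm behind the grasp point.
Start: joints at [-1.406, 0.434, 0.025, 1.573, -0.012, 1.134, -0.075], TCP at [0.165, 0.603, 0.405] pointing down, gripper open.
Joint ranges: [-2.62, 2.62], [-0.44, 2.09], [-1.27, 1.32], [0.08, 2.57], [-1.32, 4.46], [0.12, 2], [-2.74, 2.74]. Speed limits (rad/s): [2.22, 2.22, 3.01, 3.01, 3.14, 3.14, 3.14].

## Interface

Orientations are given as a rotation vector (axis times angle).
In Python, from cell import arm gives the robot as it stands. The module is installed in compiled form; this text tells all that it offers.
- The arm moves only by the shell command python3 -m inch 'ROWS' [FORCE]. ROWS is text: rows parted by semicolons, each of 5 numbers parted by spaces: the shift along the tool's x, y, z in m, then the turn about the tool's z in rad, then the finger opening in m, from 0 to 0.0918. In form: x y z roll fingers; .... A call has 1 to 5 rows; each row is the pose to reach, as a shift and turn from the pose commanded when the call began, along the tool's axes at that moment; what a row does not reach only later rows make up. A row lasts 1/10 s, in which the tool goes at most 50 mm and 8.59 degrees, less where a joint would pass 70% of its speed; a pose out of reach is approached as far as the arm can. A call with a gripper value outside its range is refused whole. The fingers move at their own pace and stop on an object; FORCE is the grip in N (left out, the last holds). Time passes only in rows, so rows that repeat a pose let the fingers close. It gives the time, the measured TCP pose, the force, the opening and the grip force at its end, in the units of the state.
- arm.observe(): the state, without advancing time (a new reading comes with each control period).
- arm.get_image(name): name is "scene" or "top" or "wrist"; returns the picture (480x640x3 uint8, red, green, blue); there is no depth.
- arm.get_calibration(name): a dict with "intrinsics" (3x3 intrinsics, pixels), "pose" (4x4, takes a point from camera to world coordinates). Camera axes: x right, y up, looking along -z (the intrinsics and any distortion apply to the point x, -y, -z); pixel columns grow to the right and rows downward; lengths in m; the calibration is good to about 2 mm. A picture is of the moment at which its call begins: read the wrist's pose just before it. get_calibration takes no time and is no camera call; for the wrist camera it gives the pose at the moment of the call.
- arm.sign_off(): hands the job in; it is judged then, once.
Trained networks look in the newest picture that a camera, given by its name, has taken for a name from the list of things; names that differ only in an ending like _2 or _b are one class to them, and where a whole thing is asked for, a point or a joint stands for the part that bears it (a point fixed in the world has none). Each returns a list of dicts, best first, with "conf" (0 to 1); they miss things now and then, are a little off and sometimes report something else, mostly with a low value. They report only what shows in the picture. A call takes as long as a camera call. They do not tell look-alikes from the thing itself.
- arm.look_for(camera, query): "point" ([row, column] in pixels, amid what is visible of it).
- arm.silhouettes(camera, query): "region" (480x640 bool, what is visible of it) and "point" ([row, column] in pixels, amid what is visible of it).
- arm.place_of(camera, query): "point" ([row, column] in pixels: a listed point, or the origin of a listed thing).
The state is a dict: "clock": time; "joints": joint angles; "dq": joint speeds; "joint_efforts": joint torques, N m; "position": TCP position; "ee_rot": TCP orientation; "force": force on the tool from outside, world axes, zero at the start; "ft_torque": the same for the moment, N m; "width": opening from 0.0 (shut) to 1.0 (fully open); "gripper_force": force on a finger pad.
Only numpy, scipy, OpenCV 4.12 (cv2) and the standard library are available. Lean on these libraries where they do the work, as an engineer would, in place of code of your own. Each camera call takes 0.05 s, during which the arm holds its last target. There are 200 camera calls.

## Working session

There is one attempt and no reset: what is moved stays moved. The work goes in short steps, Python scripts to look and compute and a shell command to move; the robot and the scene stay as the last step left them, time stands still between calls to the robot, and variables do not carry over. Pictures are saved under pics/ and viewed, at most 10 in all, crops included, and the job is handed in when it is done.

```bash
mkdir -p pics
cat > h.py <<'E'
import numpy as np, cv2
from cell import arm
from scipy.spatial.transform import Rotation as R
def ray(cam,pt,cal=None):
    c=cal or arm.get_calibration(cam);K=np.array(c["intrinsics"]);P=np.array(c["pose"])
    d=np.linalg.inv(K)@[pt[1],pt[0],1]; d=P[:3,:3]@[d[0],-d[1],-d[2]]
    return P[:3,3],d/np.linalg.norm(d)
def onz(cam,pt,z,cal=None):
    o,d=ray(cam,pt,cal); return o+d*(z-o[2])/d[2]
def tri(rays):
    A=sum(np.eye(3)-np.outer(d,d) for o,d in rays);b=sum((np.eye(3)-np.outer(d,d))@o for o,d in rays)
    p=np.linalg.solve(A,b); return p,[np.linalg.norm(np.cross(p-o,d)) for o,d in rays]
def proj(cam,p,cal=None):
    c=cal or arm.get_calibration(cam);K=np.array(c["intrinsics"]);P=np.array(c["pose"])
    q=P[:3,:3].T@(np.array(p)-P[:3,3]); u=K@[q[0],-q[1],-q[2]]; return u[1]/u[2],u[0]/u[2]
def save(cam,name):
    im=arm.get_image(cam); cv2.imwrite(f"pics/{name}.png",im[:,:,::-1]); return im
E
python3 - <<'E'
from h import *
np.set_printoptions(precision=3,suppress=True)
a=save("scene","s0");b=save("top","t0")
s=arm.observe();print(s["clock"],s["position"],s["ee_rot"],s["force"])
for c in("scene","top"):
    print(c,arm.get_calibration(c)["pose"][:3])
    for n in("scope","collar","eyepiece","spacer","tray_in","bootjack","cup","lamp","spare_bulb"):
        print(n,[(np.round(r["point"],1).tolist(),round(r["conf"],2)) for r in arm.place_of(c,n)][:4])
print(arm.observe()["clock"])
E
```

```text
0.1 [0.165 0.603 0.404] [-0.42  -3.113  0.002] [-0.742  0.108 -0.162]
scene [[-0.559 -0.466  0.686  1.535]
 [ 0.829 -0.332  0.45   0.593]
 [ 0.018  0.82   0.572  0.826]]
scope [([265.2, 333.4], 0.92)]
collar [([236.4, 308.6], 0.76)]
eyepiece [([227.6, 272.6], 0.74)]
spacer [([233.9, 353.2], 0.94), ([256.6, 328.7], 0.72), ([319.4, 384.7], 0.6)]
tray_in [([203.5, 242.8], 0.73)]
bootjack [([294.8, 473.0], 0.81)]
cup [([334.6, 327.5], 0.77), ([234.6, 311.0], 0.56)]
lamp [([301.1, 276.1], 0.97), ([229.8, 275.4], 0.25)]
spare_bulb [([277.2, 227.1], 0.65)]
top [[ 0.025  0.983 -0.181  0.38 ]
 [-1.     0.022 -0.022 -0.019]
 [-0.018  0.181  0.983  1.35 ]]
scope [([255.4, 323.4], 0.56)]
collar [([251.2, 349.7], 0.67)]
eyepiece [([246.8, 392.2], 0.65)]
spacer [([254.9, 333.5], 0.85), ([317.5, 337.4], 0.74), ([219.6, 246.7], 0.55)]
tray_in [([304.6, 471.7], 0.75)]
bootjack [([285.8, 194.6], 0.94)]
cup [([174.0, 276.7], 0.74)]
lamp [([176.8, 337.0], 0.81)]
spare_bulb [([184.0, 388.7], 0.81), ([249.7, 348.7], 0.52), ([181.9, 332.5], 0.42)]
1.0
```

View pics/s0.png

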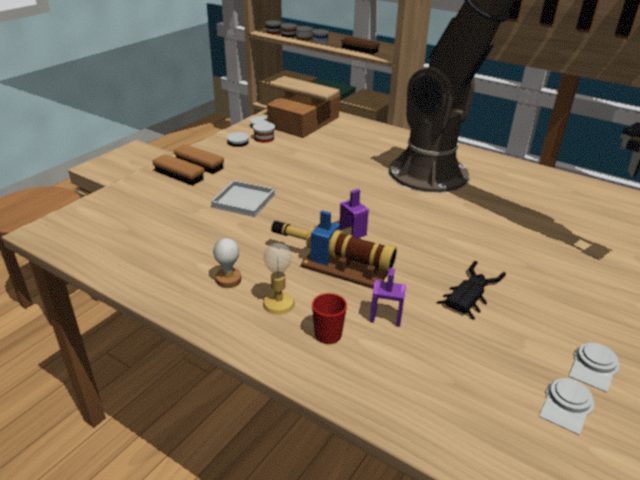

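View pics/t0.png

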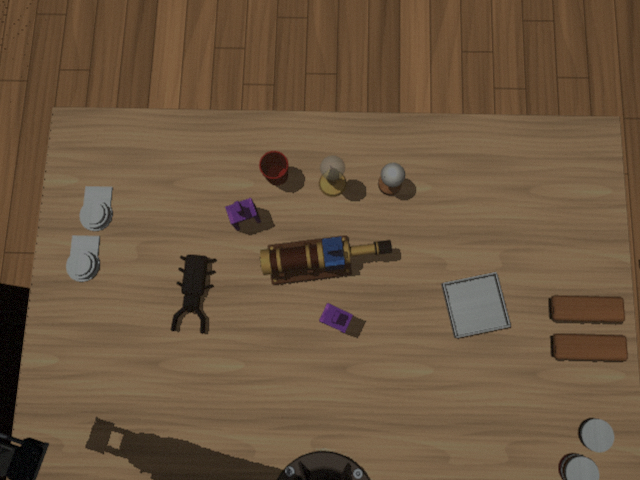

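The scene view shows the blue spacer on the scope at about (row 240, col 325). The tray is at (198, 243) and the eyepiece end at (228, 275). In the top view the spacer is at (252, 334), the tray at (305, 476) and the eyepiece at (247, 385).

There are three spacer-shaped things: blue at top (252, 334) on the tube, purple at top (318, 337), and purple at top (212, 242). The blue one astride the tube fits the description. I'll confirm it in a crop.

Run:
```python
from h import *
np.set_printoptions(precision=3,suppress=True)
im=cv2.imread("pics/s0.png");cv2.imwrite("pics/c0.png",cv2.resize(im[180:340,250:430],None,fx=3.5,fy=3.5,interpolation=cv2.INTER_CUBIC))
S=dict(scope=(265.2,333.4),collar=(236.4,308.6),eyepiece=(227.6,272.6),spacer=(256.6,328.7),tray_in=(203.5,242.8),cup=(334.6,327.5),lamp=(301.1,276.1),bulb=(277.2,227.1),boot=(294.8,473))
T=dict(scope=(255.4,323.4),collar=(251.2,349.7),eyepiece=(246.8,392.2),spacer=(254.9,333.5),tray_in=(304.6,471.7),cup=(174,276.7),lamp=(176.8,337),bulb=(184,388.7),boot=(285.8,194.6))
Z=dict(collar=.062,eyepiece=.062,spacer=.015,tray_in=.004)
for n in S:
    p,e=tri([ray("scene",S[n]),ray("top",T[n])]); z=Z.get(n,0)
    print(n,p,np.array(e)*1e3,"scene",onz("scene",S[n],z)[:2],"top",onz("top",T[n],z)[:2])
print("wrist",arm.get_calibration("wrist")["pose"])
```

```text
scope [ 0.587  0.016 -0.001] [2.87 2.87] scene [0.586 0.019] top [0.588 0.014]
collar [ 0.591 -0.051  0.059] [0.527 0.527] scene [ 0.594 -0.05 ] top [ 0.59  -0.051]
eyepiece [ 0.604 -0.153  0.054] [0.629 0.629] scene [ 0.614 -0.144] top [ 0.603 -0.152]
spacer [ 0.584 -0.005  0.015] [7.402 7.402] scene [0.581 0.001] top [ 0.588 -0.012]
tray_in [ 0.476 -0.358 -0.009] [2.146 2.146] scene [ 0.493 -0.345] top [ 0.474 -0.353]
cup [0.798 0.14  0.001] [0.104 0.104] scene [0.797 0.139] top [0.798 0.14 ]
lamp [ 0.786 -0.011  0.012] [6.424 6.424] scene [ 0.773 -0.013] top [ 0.794 -0.016]
bulb [ 0.777 -0.151  0.007] [2.625 2.625] scene [ 0.771 -0.16 ] top [ 0.777 -0.149]
boot [0.502 0.337 0.002] [5.118 5.118] scene [0.497 0.341] top [0.504 0.333]
wrist [[ 0.265 -0.916 -0.3    0.084]
 [ 0.964  0.252  0.082  0.625]
 [ 0.    -0.311  0.95   0.384]
 [ 0.     0.     0.     1.   ]]
```

View pics/c0.png

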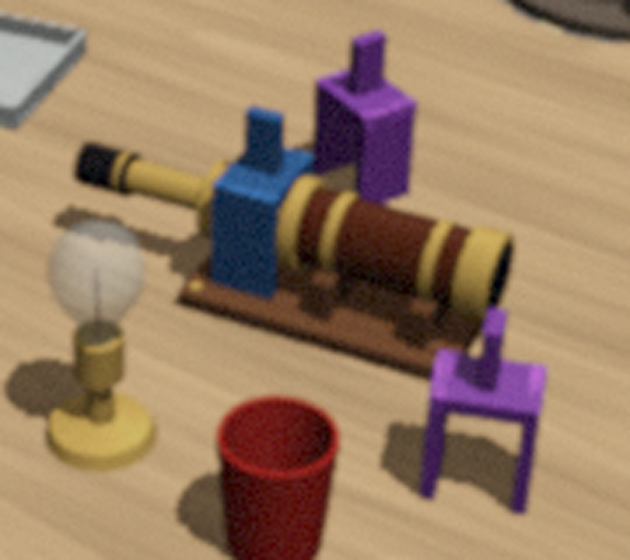

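The crop confirms it: the only blue saddle is the one astride the tube, with its tab at scene (212, 326). The other two are purple. Next I'll swing over the scope while turning the tool so that y lies along the scope's x.

```bash
cat > go.py <<'E'
import sys
from h import *
# go.py x y z yaw_of_tool_y_deg : shift in tool axes to reach that
x,y,z,a=map(float,sys.argv[1:5]); s=arm.observe(); M=R.from_rotvec(s["ee_rot"]).as_matrix()
h=np.degrees(np.arctan2(M[1,1],M[0,1])); 
print("t",round(s["clock"],2),"pos",np.round(s["position"],4),"yaw",round(h,2),"tilt",np.round(M[:,2],3),"F",np.round(s["force"],1))
print("shift",np.round(M.T@(np.array([x,y,z])-s["position"]),4),"roll",round(np.radians((h-a+180)%360-180),3))
E
python3 -m inch '-0.036 -0.035 0 0.145 0.09; -0.071 -0.07 0 0.29 0.09; -0.107 -0.105 0 0.435 0.09; -0.142 -0.14 0 0.58 0.09; -0.178 -0.176 0 0.72 0.09'; python3 go.py 0.585 -0.10 0.42 5.5
```

```text
clock: 1.5
position: [0.2907, 0.3848, 0.4049]
ee_rot: [-1.497, -2.762, -0.001]
force: [1.1, 0.3, 0.4]
width: 0.98
gripper_force: 0.0
t 1.5 pos [0.2907 0.3848 0.4049] yaw 33.06 tilt [ 0.     0.001 -1.   ] F [1.1 0.3 0.4]
shift [-0.5669 -0.0178 -0.0154] roll 0.481
```

```bash
python3 -m inch '-0.05 0 0 0.12 0.09; -0.1 0 -0.01 0.24 0.09; -0.15 0 -0.015 0.36 0.09; -0.2 -0.01 -0.015 0.48 0.09; -0.25 -0.01 -0.015 0.48 0.09'; python3 go.py 0.585 -0.10 0.42 5.5
```

```text
clock: 2.0
position: [0.4182, 0.1721, 0.4202]
ee_rot: [-2.109, -2.328, -0.002]
force: [0.9, 1.0, 0.2]
width: 0.981
gripper_force: 0.0
t 2.0 pos [0.4182 0.1721 0.4202] yaw 5.65 tilt [ 0.     0.001 -1.   ] F [0.9 1.  0.2]
shift [-0.2872  0.1392 -0.    ] roll 0.003
```

```bash
python3 -m inch '-0.045 0.022 0 0 0.09; -0.09 0.044 0 0 0.09; -0.135 0.066 0 0 0.09; -0.18 0.088 0 0 0.09; -0.225 0.11 0 0 0.09'; python3 -m inch '-0.03 0.015 0 0 0.09; -0.062 0.03 0 0 0.09; -0.062 0.03 0 0 0.09;  -0.062 0.03 0 0 0.09'
python3 - <<'E'
from h import *
np.set_printoptions(precision=3,suppress=True)
save("wrist","w0"); c=arm.get_calibration("wrist")
for n,z in(("scope",0),("collar",.062),("eyepiece",.062),("spacer",.015)):
    for r in arm.place_of("wrist",n)[:2]: print(n,np.round(r["point"],1),round(r["conf"],2),onz("wrist",r["point"],z,c))
E
python3 go.py 0.585 -0.10 0.42 5.5
```

```text
clock: 2.5
position: [0.5512, -0.0396, 0.42]
ee_rot: [2.103, 2.333, 0.001]
force: [0.5, 0.2, 0.3]
width: 0.976
gripper_force: 0.0
clock: 2.9
position: [0.5866, -0.0971, 0.4194]
ee_rot: [-2.106, -2.331, 0.001]
force: [-0.1, 0.4, 0.1]
width: 0.979
gripper_force: 0.0
scope [ 99.6 324.2] 0.79 [0.581 0.016 0.   ]
collar [169.2 328.8] 0.73 [ 0.591 -0.048  0.062]
eyepiece [269.4 330.6] 0.9 [ 0.604 -0.147  0.062]
spacer [118.7 183.7] 0.82 [ 0.44  -0.018  0.015]
spacer [123.6 324.4] 0.75 [ 0.583 -0.008  0.015]
t 3.15 pos [ 0.5864 -0.0952  0.4198] yaw 6.01 tilt [ 0.     0.001 -1.   ] F [ 0.2  0.9 -0.3]
shift [-0.0047 -0.0019 -0.0002] roll 0.009
```

View pics/w0.png

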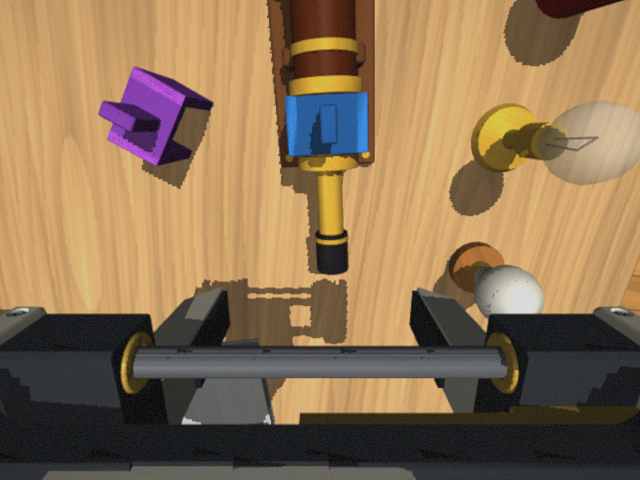

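The wrist view shows the blue spacer top at about (125, 327) with its tab at (123, 329). The collar is at (162, 330), the eyepiece end at (271, 332), and the purple look-alike at (118, 150) is clear of the path. I'll fit the axis and height from all three cameras.

Run:
```python
from h import *
np.set_printoptions(precision=4,suppress=True)
c=arm.get_calibration("wrist")
for n,pts in dict(collar=[("wrist",(169.2,328.8)),("top",(251.2,349.7)),("scene",(236.4,308.6))],eyepiece=[("wrist",(269.4,330.6)),("top",(246.8,392.2)),("scene",(227.6,272.6))]).items():
    print(n,tri([ray(k,p) for k,p in pts]))
im=cv2.imread("pics/w0.png"); hsv=cv2.cvtColor(im,cv2.COLOR_BGR2HSV)
m=cv2.inRange(hsv,(98,120,40),(115,255,255)); m[:60]=0;m[200:]=0
L=[];Rr=[]
for r in range(102,150,3):
    k=np.flatnonzero(m[r,250:400])+250
    L.append(onz("wrist",(r,k[0]),.097,c));Rr.append(onz("wrist",(r,k[-1]+1),.097,c))
L=np.array(L);Rr=np.array(Rr)
for q in(L,Rr): 
    f=np.polyfit(q[:,1],q[:,0],1);print("edge slope deg",np.degrees(np.arctan(-f[0])), "x at -.02",np.polyval(f,-.02))
print("width",np.linalg.norm(Rr-L,axis=1)[[0,7,-1]])
k=cv2.findNonZero(m);rows=k[:,0,1];print(rows.min(),rows.max(),onz("wrist",(rows.min(),327),.097,c),onz("wrist",(rows.max(),327),.097,c))
g=cv2.GaussianBlur(hsv[:,:,2],(3,3),0);print(g[122,305:355:2],g[98:155:2,329])
# eyepiece black sides
d=cv2.inRange(im,(0,0,0),(50,50,50))
for r in(248,255,262): 
    k=np.flatnonzero(d[r,305:360])+305; print(r,k[0],k[-1],onz("wrist",(r,(k[0]+k[-1]+1)/2),.062,c))
```

```text
collar (array([ 0.5911, -0.0497,  0.0597]), [np.float64(0.002508731475193921), np.float64(0.0012739160863332482), np.float64(0.0016260827077447862)])
eyepiece (array([ 0.6045, -0.1517,  0.0537]), [np.float64(0.0016065448014372832), np.float64(0.0014351192214248942), np.float64(0.0005293471054127437)])
edge slope deg 8.469066287642223 x at -.02 0.5530843147997406
edge slope deg 8.41825895597948 x at -.02 0.6193000263692017
width [0.0655 0.0658 0.0655]
93 155 [0.5817 0.015  0.097 ] [ 0.5869 -0.032   0.097 ]
[153 155 154 153 128 104  76  86 133 157 159 161 161 160 160 138 126 153
 154 154 154 154 154 155 155] [156 155 153 134 154 163 163 164 164 163 161 161 161 160 159 160 159 157
 157 157 158 155 123  78  77  82  83  84  88]
248 317 346 [ 0.6029 -0.1236  0.062 ]
255 317 346 [ 0.6038 -0.131   0.062 ]
262 317 346 [ 0.6046 -0.1385  0.062 ]
```

```bash
python3 go.py 0.6116 -0.1945 0.223 8.4; python3 -m inch '-0.03 0.005 0 -0.04 0; -0.06 0.01 0 -0.04 0; -0.095 0.0145 0.02 -0.04 0; -0.096 0.0145 0.07 -0.04 0; -0.096 0.0145 0.12 -0.04 0' 20;  python3 go.py 0.6116 -0.1945 0.223 8.4
```

```text
t 3.15 pos [ 0.5864 -0.0952  0.4198] yaw 6.01 tilt [ 0.     0.001 -1.   ] F [ 0.2  0.9 -0.3]
shift [-0.1016  0.0147  0.1968] roll -0.042
clock: 3.65
position: [0.6111, -0.1913, 0.2995]
ee_rot: [2.056, 2.371, 0.002]
force: [0.9, 0.7, -0.5]
width: 0.597
gripper_force: 0.0
t 3.65 pos [ 0.6111 -0.1913  0.2995] yaw 8.13 tilt [ 0.003 -0.001 -1.   ] F [ 0.9  0.7 -0.5]
shift [-0.0031 -0.0002  0.0765] roll -0.005
```

```bash
python3 -m inch '0 0 0.03 -0.005 0; -0.002 0 0.055 -0.005 0; -0.003 0 0.0765 -0.005 0; -0.003 0 0.0765 -0.005 0; -0.003 0 0.0765 -0.005 0';  python3 go.py 0.6116 -0.1945 0.223 8.4
python3 - <<'E'
from h import *
im=save("scene","s1"); save("wrist","w1"); 
a=cv2.resize(cv2.imread("pics/s1.png")[150:300,200:400],(560,420)); b=cv2.resize(cv2.imread("pics/w1.png"),(240,180))
o=np.zeros((420,800,3),np.uint8);o[:,:560]=a;o[:180,560:]=b;cv2.imwrite("pics/c1.png",o)
E
```

```text
clock: 4.15
position: [0.6115, -0.1928, 0.2237]
ee_rot: [-2.05, -2.38, -0.0]
force: [0.1, -0.2, 0.1]
width: 0.158
gripper_force: 0.0
t 4.15 pos [ 0.6115 -0.1928  0.2237] yaw 8.52 tilt [-0.  0. -1.] F [ 0.1 -0.2  0.1]
shift [-0.0017 -0.0002  0.0007] roll 0.002
```

View pics/c1.png

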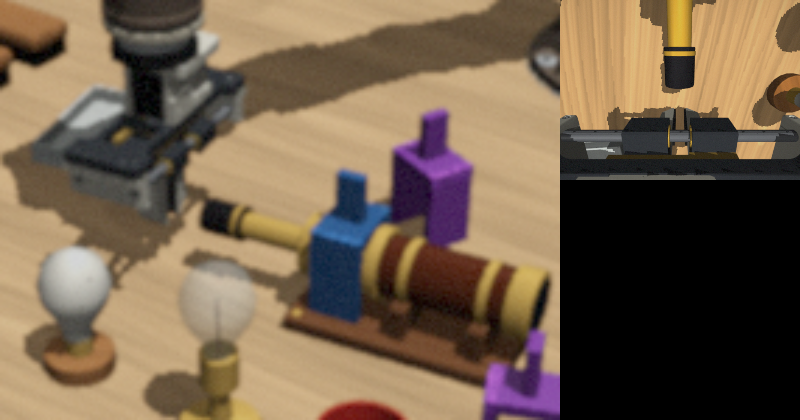

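The closed fingers stand in line with the eyepiece (crop (160, 205) against the eyepiece at (215, 218)), about 30 mm short of its face. Starting the push.

```bash
python3 -m inch '0.015 0 0 0 0; 0.03 0 0 0 0; 0.04 0 0 0 0; 0.05 0 0 0 0; 0.06 0 0 0 0' ; python3 -m inch '0.01 0 0 0 0;0.015 0 0 0 0; 0.02 0 0 0 0'; python3 go.py 0.5973 -0.0978 0.223 8.4
```

```text
clock: 4.75
position: [0.6027, -0.1339, 0.2239]
ee_rot: [2.05, 2.377, -0.0]
force: [1.4, -4.9, 1.6]
width: 0.008
gripper_force: 2.7
clock: 5.05
position: [0.5998, -0.1142, 0.2238]
ee_rot: [2.05, 2.378, 0.0]
force: [2.2, -4.0, 2.5]
width: 0.006
gripper_force: 2.4
t 5.05 pos [ 0.5998 -0.1142  0.2238] yaw 8.48 tilt [ 0.001 -0.001 -1.   ] F [ 2.2 -4.   2.5]
shift [ 0.0166 -0.0001  0.0008] roll 0.001
```

```bash
for i in 1; do python3 -m inch '0.004 0 0 0 0;0.008 0 0 0 0; 0.008 0 0 0 0'|grep -E 'pos|force'; done; python3 -m inch '0.002 0 0 0 0;0.004 0 0 0 0;0.004 0 0 0 0'|grep -E 'pos|force'
```

```text
position: [0.5984, -0.1056, 0.2232]
force: [1.2, -2.3, 0.7]
gripper_force: 1.0
position: [0.5978, -0.1021, 0.2231]
force: [1.9, -2.9, 0.6]
gripper_force: 1.5
```

```bash
python3 -m inch '0.002 0 0 0 0;0.004 0 0 0 0;0.004 0 0 0 0'|grep -E 'pos|force';  python3 -m inch '0.002 0 0 0 0;0.003 0 0 0 0;0.003 0 0 0 0'|grep -E 'pos|force'
```

```text
position: [0.5971, -0.098, 0.2231]
force: [2.9, -3.2, -0.1]
gripper_force: 1.5
position: [0.5967, -0.0952, 0.2232]
force: [2.1, -2.7, -0.4]
gripper_force: 1.6
```

```bash
python3 -m inch '0.002 0 0 0 0;0.003 0 0 0 0;0.003 0 0 0 0'|grep -E 'pos|force';  python3 -m inch '0.002 0 0 0 0;0.003 0 0 0 0;0.003 0 0 0 0'|grep -E 'pos|force'
python3 - <<'E'
from h import *
save("scene","s2")
cv2.imwrite("pics/c2.png",cv2.resize(cv2.imread("pics/s2.png")[190:280,230:400],None,fx=4.5,fy=4.5,interpolation=cv2.INTER_CUBIC))
E
```

```text
position: [0.5963, -0.0932, 0.2232]
force: [3.7, -5.6, -2.1]
gripper_force: 3.4
position: [0.596, -0.0926, 0.2234]
force: [5.1, -13.9, -4.9]
gripper_force: 7.3
```

View pics/c2.png

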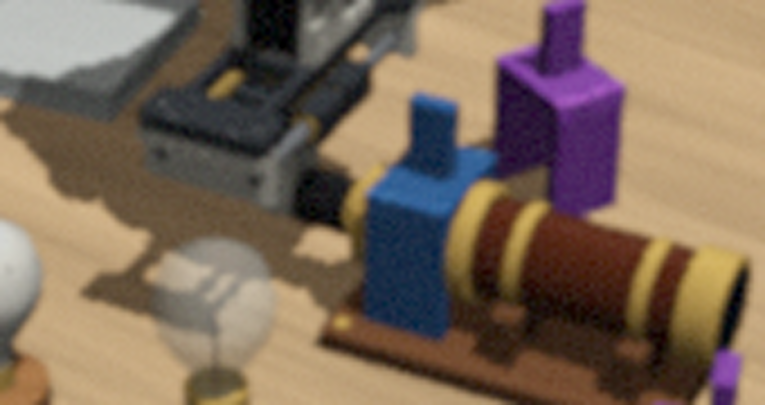

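The eyepiece (crop (320, 195)) now sits against the collar, the spacer still stands in place, and the force jumped to 14 N, so the inner draw is home. Next I'll back off, rise, and take a fresh fix on the spacer.

```bash
python3 -m inch '-0.01 0 0 0 0; -0.03 0 0 0 0; -0.035 0 -0.04 0 0.09; -0.035 0 -0.09 0 0.09; -0.035 0 -0.14 0 0.09'; python3 -m inch '0 0 -0.04 0 0.09;0 0 -0.04 0 0.09'
cat > m.py <<'E'
from h import *
np.set_printoptions(precision=4,suppress=True)
im=save("wrist","w3"); c=arm.get_calibration("wrist"); im=im[:,:,::-1]
hsv=cv2.cvtColor(np.ascontiguousarray(im),cv2.COLOR_BGR2HSV)
m=cv2.inRange(hsv,(98,120,40),(115,255,255)); n,l,st,ce=cv2.connectedComponentsWithStats(m)
i=1+np.argmax(st[1:,4]); print(st[i]); m=(l==i)
ks=np.array([onz("wrist",(r,cc),.097,c)[:2] for r,cc in np.argwhere(m)]).astype(np.float32)
print("rect",cv2.minAreaRect(ks))
rows=np.flatnonzero(m.any(1)); 
for f in(.2,.35,.5,.65,.8):
    r=int(rows[0]+f*(rows[-1]-rows[0])); k=np.flatnonzero(m[r]); print(r,k[0],k[-1],onz("wrist",(r,(k[0]+k[-1]+1)/2),.097,c),(np.linalg.norm(onz("wrist",(r,k[0]),.097,c)-onz("wrist",(r,k[-1]+1),.097,c))))
for r in arm.place_of("wrist","spacer")[:3]: print(r["point"],r["conf"],onz("wrist",r["point"],.015,c))
for r in arm.place_of("wrist","collar")[:1]: print("collar",r["point"],r["conf"],onz("wrist",r["point"],.062,c))
for r in arm.place_of("wrist","eyepiece")[:1]: print("eye",r["point"],r["conf"],onz("wrist",r["point"],.062,c))
E
python3 m.py; python3 go.py 0.5845 -0.0085 0.36 8.4
```

```text
clock: 7.4
position: [0.6002, -0.1236, 0.364]
ee_rot: [-2.049, -2.377, 0.002]
force: [1.0, 0.7, -0.3]
width: 0.218
gripper_force: 0.0
clock: 7.6
position: [0.6017, -0.1244, 0.4088]
ee_rot: [2.047, 2.376, 0.008]
force: [0.5, -1.0, -1.0]
width: 0.392
gripper_force: 0.0
[ 271   48   89   68 5726]
rect ((0.5825775265693665, -0.009282860904932022), (0.06485836952924728, 0.045443106442689896), 8.556256294250488)
61 271 359 [0.581  0.0049 0.097 ] 0.064790904131197
71 272 358 [ 0.5819 -0.0016  0.097 ] 0.0638359466501173
81 272 358 [ 0.5829 -0.0083  0.097 ] 0.06434495561990064
91 272 358 [ 0.5839 -0.015   0.097 ] 0.06486214779590206
101 272 358 [ 0.5849 -0.0219  0.097 ] 0.06538772213069616
[78.7, 163.4] 0.71 [ 0.4383 -0.0185  0.015 ]
[92.0, 314.1] 0.57 [ 0.5811 -0.0089  0.015 ]
[254.4, 466.6] 0.41 [ 0.7715 -0.1478  0.015 ]
eye [178.7, 314.3] 0.83 [ 0.5927 -0.0841  0.062 ]
t 7.8 pos [ 0.6004 -0.1233  0.4017] yaw 8.52 tilt [-0.003  0.001 -1.   ] F [ 0.2 -0.1 -0.9]
shift [0.1159 0.0014 0.0419] roll 0.002
```

View pics/w3.png

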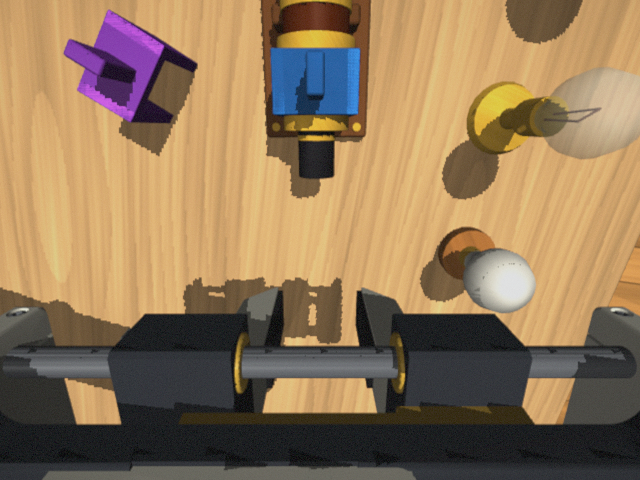

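Spacer top is at (81, 315) with its tab at (75, 316). The eyepiece is tight against the collar at (178, 316). Quick tab-height check, then move over it.

```bash
python3 - <<'E'
from h import *
print(tri([ray("wrist",(75,316)),ray("scene",(213,326.5))]))
E
python3 go.py 0.583 -0.009 0.36 8.5
python3 -m inch '0.035 0 0 0 0.09; 0.075 0 0 0 0.09; 0.115 0 0.02 0 0.09; 0.116 0.001 0.04 0 0.09; 0.116 0.001 0.04 0 0.09'; python3 go.py 0.583 -0.009 0.284 8.5
```

```text
(array([ 0.58109355, -0.00899557,  0.13618557]), [np.float64(0.0001668819572893524), np.float64(0.00016688195728942768)])
t 7.8 pos [ 0.6004 -0.1233  0.4017] yaw 8.52 tilt [-0.003  0.001 -1.   ] F [ 0.2 -0.1 -0.9]
shift [ 0.1156 -0.0002  0.0419] roll 0.0
clock: 8.3
position: [0.5834, -0.007, 0.3593]
ee_rot: [-2.044, -2.379, 0.008]
force: [-0.3, -0.7, -0.3]
width: 0.971
gripper_force: 0.0
t 8.3 pos [ 0.5834 -0.007   0.3593] yaw 8.66 tilt [-0.008 -0.    -1.   ] F [-0.3 -0.7 -0.3]
shift [-0.0019 -0.0001  0.0753] roll 0.003
```

```bash
python3 -m inch '-0.001 0 0.03 0 0.09; -0.002 0 0.06 0 0.09; -0.002 0 0.075 0 0.09; -0.002 0 0.075 0 0.09'; python3 -m inch '0 0 0 0 0;0 0 0 0 0;0 0 0 0 0;0 0 0 0 0;0 0 0 0 0' 35 >/dev/null;python3 -m inch '0 0 0 0 0;0 0 0 0 0;0 0 0 0 0;0 0 0 0 0;0 0 0 0 0'; python3 -m inch '0 0 0 0 0;0 0 0 0 0;0 0 0 0 0'
```

```text
clock: 8.7
position: [0.5844, -0.0121, 0.2864]
ee_rot: [-2.051, -2.376, 0.005]
force: [-0.5, -1.0, 0.2]
width: 0.978
gripper_force: 0.0
clock: 9.7
position: [0.5852, -0.0113, 0.2882]
ee_rot: [-2.051, -2.379, 0.0]
force: [-0.4, -0.3, -0.8]
width: 0.16
gripper_force: 0.0
clock: 10.0
position: [0.5851, -0.0113, 0.2881]
ee_rot: [-2.051, -2.379, 0.0]
force: [0.2, -1.2, -0.5]
width: 0.13
gripper_force: 35.0
```

Grip of 35 N at a 12 mm opening, which is the tab. Lifting.

```bash
python3 -m inch '0 0 -0.01 0 0;0 0 -0.03 0 0;0 0 -0.055 0 0;0 0 -0.08 0 0;0 0 -0.105 0 0'; python3 -m inch '0 0 -0.01 0 0;0 0 -0.01 0 0'
python3 - <<'E'
from h import *
c=arm.get_calibration("top")
arm.get_image("top")
r=arm.silhouettes("top","tray")[0]; m=r["region"].astype(np.uint8)
k=np.array([onz("top",(a,b),.012,c)[:2] for a,b in np.argwhere(m)],np.float32); print("tray",cv2.minAreaRect(k),r["conf"])
arm.get_image("scene")
for n in ("collar","eyepiece"): 
  for q in arm.place_of("scene",n)[:1]: print(n,q["point"],onz("scene",q["point"],.062))
save("scene","s4");cv2.imwrite("pics/c4.png",cv2.resize(cv2.imread("pics/s4.png")[120:300,200:420],None,fx=3.3,fy=3.3))
E
python3 go.py 0.474 -0.355 0.388 8.5
```

```text
clock: 10.5
position: [0.5851, -0.0113, 0.3949]
ee_rot: [2.051, 2.379, 0.0]
force: [0.2, 0.4, -1.5]
width: 0.127
gripper_force: 35.0
clock: 10.7
position: [0.5855, -0.0114, 0.4048]
ee_rot: [2.05, 2.378, 0.004]
force: [-0.7, 0.1, -1.4]
width: 0.129
gripper_force: 35.0
tray ((0.47563549876213074, -0.3589651584625244), (0.13584621250629425, 0.14020991325378418), 13.328452110290527) 0.96
collar [238.2, 308.4] [ 0.60083176 -0.04552195  0.062     ]
eyepiece [236.7, 297.8] [ 0.61036823 -0.07004264  0.062     ]
t 11.0 pos [ 0.5849 -0.0111  0.4021] yaw 8.48 tilt [-0.002 -0.    -1.   ] F [-0.4  0.2 -1.2]
shift [-0.3238 -0.1604  0.0144] roll -0.0
```

View pics/c4.png

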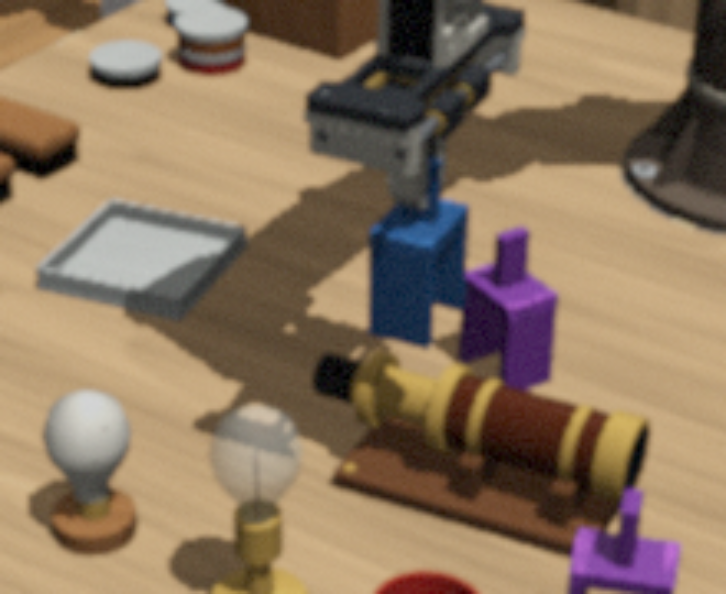

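The blue spacer hangs upright in the gripper (crop (415, 270)), the middle tube is bare and still out, and the eyepiece is against the collar. The tray centre measures (0.475, -0.358). Carrying it over.

```bash
python3 -m inch '-0.03 -0.014 0 0 0;-0.07 -0.034 0 0 0;-0.11 -0.054 0 0 0;-0.15 -0.074 0 0 0;-0.19 -0.094 0 0 0' >/dev/null; python3 -m inch '-0.04 -0.02 0 0 0;-0.08 -0.04 0 0 0;-0.12 -0.06 0 0 0;-0.135 -0.066 0 0 0;-0.135 -0.066 0 0 0'
python3 go.py 0.475 -0.357 0.287 8.5
```

```text
clock: 12.0
position: [0.4729, -0.3595, 0.4028]
ee_rot: [-2.058, -2.374, 0.003]
force: [0.1, 0.7, -1.7]
width: 0.128
gripper_force: 35.0
t 12.0 pos [ 0.4729 -0.3595  0.4028] yaw 8.15 tilt [-0.001 -0.001 -1.   ] F [ 0.1  0.7 -1.7]
shift [0.0023 0.0027 0.1158] roll -0.006
```

```bash
python3 -m inch '0.002 0.002 0.03 0 0;0.002 0.002 0.06 0 0;0.002 0.002 0.09 0 0;0.002 0.002 0.112 0 0;0.002 0.002 0.115 0 0'; python3 -m inch '0 0 0.003 0 0;0 0 0.006 0 0;0 0 0.006 0 0'; python3 -m inch '0 0 0.002 0 0;0 0 0.004 0 0;0 0 0.004 0 0'
```

```text
clock: 12.5
position: [0.4764, -0.3519, 0.2851]
ee_rot: [-2.046, -2.377, 0.001]
force: [0.1, -0.2, -0.6]
width: 0.129
gripper_force: 35.0
clock: 12.8
position: [0.4769, -0.354, 0.2829]
ee_rot: [2.05, 2.379, 0.001]
force: [-0.0, 0.2, -0.9]
width: 0.127
gripper_force: 35.0
clock: 13.1
position: [0.4765, -0.354, 0.2782]
ee_rot: [-2.051, -2.379, -0.0]
force: [-0.2, -1.4, -1.9]
width: 0.128
gripper_force: 35.0
```

```bash
python3 -m inch '0 0 0.001 0 0;0 0 0.002 0 0;0 0 0.002 0 0'|grep -E 'pos|force'; python3 -m inch '0 0 0.001 0 0;0 0 0.002 0 0;0 0 0.002 0 0'|grep -E 'pos|force'
```

```text
position: [0.4765, -0.3543, 0.2769]
force: [-2.4, 1.0, 6.0]
gripper_force: 35.0
position: [0.4763, -0.3548, 0.2768]
force: [-7.5, 5.9, 27.8]
gripper_force: 35.0
```

Floor contact is at TCP z 0.277, as predicted. I'll ease the load, open, and retreat upward.

```bash
python3 -m inch '0 0 -0.002 0 0;0 0 -0.002 0 0;0 0 -0.002 0 0.05;0 0 -0.002 0 0.05;0 0 -0.002 0 0.05'|grep -E 'pos|width|force';  python3 -m inch '0 0 0 0 0.05;0 0 0 0 0.05;0 0 0 0 0.05; 0 0 0 0 0.05'|grep -E 'pos|width|force'; python3 -m inch '0 0 -0.03 0 0.05;0 0 -0.06 0 0.05;0 0 -0.09 0 0.05;0 0 -0.12 0 0.05;0 0 -0.13 0 0.05'
python3 - <<'E'
from h import *
save("scene","s5");save("wrist","w5")
a=cv2.resize(cv2.imread("pics/s5.png")[150:290,190:390],(460,322));b=cv2.resize(cv2.imread("pics/w5.png"),(340,255))
o=np.zeros((322,800,3),np.uint8);o[:,:460]=a;o[:255,460:]=b;cv2.imwrite("pics/c5.png",o)
c=arm.get_calibration("wrist")
for q in arm.place_of("wrist","spacer")[:2]: print(q["point"],q["conf"],onz("wrist",q["point"],.004,c))
E
python3 go.py 0.6116 -0.1945 0.407 8.4
```

```text
position: [0.4765, -0.3539, 0.2759]
force: [-0.6, -0.1, 0.3]
width: 0.34
gripper_force: 0.0
position: [0.4765, -0.3541, 0.2762]
force: [-0.5, 0.1, 0.5]
width: 0.543
gripper_force: 0.0
clock: 15.1
position: [0.4767, -0.3548, 0.4093]
ee_rot: [2.049, 2.376, 0.001]
force: [0.2, 0.3, -0.2]
width: 0.545
gripper_force: 0.0
[201.7, 315.2] 0.74 [ 0.47294682 -0.34819057  0.004     ]
t 15.25 pos [ 0.4765 -0.3539  0.406 ] yaw 8.49 tilt [ 0.001  0.    -1.   ] F [-0.4 -0.2 -0.2]
shift [ 0.1377  0.1571 -0.0009] roll 0.002
```

View pics/c5.png

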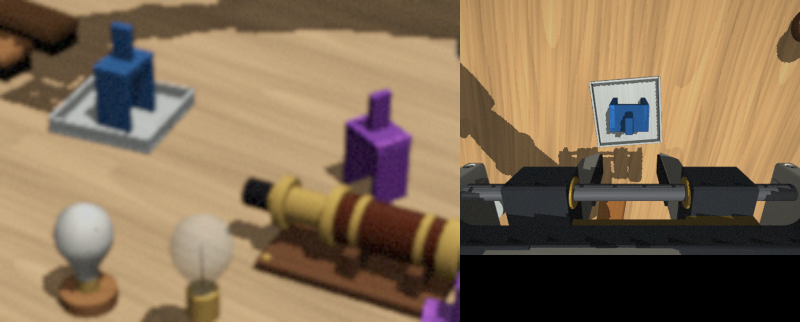

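The spacer stands upright and free in the middle of the tray (crop (125, 90)), and the eyepiece and middle tube are unchanged. Now for the final push.

```bash
python3 -m inch '0.04 0.031 0 0 0;0.08 0.062 0 0 0;0.12 0.093 0 0 0;0.14 0.124 0 0 0;0.16 0.15 0 0 0'>/dev/null; python3 go.py 0.605 -0.15 0.223 8.4
```

```text
t 15.75 pos [ 0.6025 -0.1707  0.4041] yaw 8.61 tilt [-0.002  0.001 -1.   ] F [ 0.7 -0.3  0.5]
shift [0.0198 0.006  0.1811] roll 0.004
```

```bash
python3 -m inch '0.018 0.006 0.04 0 0;0.018 0.006 0.08 0 0;0.018 0.006 0.12 0 0;0.018 0.006 0.16 0 0;0.018 0.006 0.181 0 0'>/dev/null;python3 -m inch '0 0 0 0 0;0 0 0 0 0'; python3 go.py 0.596 -0.0926 0.223 8.4
```

```text
clock: 16.45
position: [0.6042, -0.1551, 0.2245]
ee_rot: [-2.051, -2.378, 0.002]
force: [0.6, -0.2, 0.1]
width: 0.003
gripper_force: 0.0
t 16.45 pos [ 0.6042 -0.1551  0.2245] yaw 8.45 tilt [-0.002 -0.    -1.   ] F [ 0.6 -0.2  0.1]
shift [0.0631 0.0011 0.0015] roll 0.001
```

```bash
python3 -m inch '0.02 0.001 0.001 0 0;0.04 0.001 0.001 0 0;0.055 0.001 0.001 0 0;0.065 0.001 0.001 0 0;0.075 0.001 0.001 0 0'|grep -E 'pos|force'; python3 -m inch '0.01 0 0 0 0;0.02 0 0 0 0;0.027 0 0 0 0; 0.03 0 0 0 0;0.03 0 0 0 0'|grep -E 'pos|force';python3 -m inch '0.002 0 0 0 0;0.004 0 0 0 0;0.004 0 0 0 0'|grep -E 'pos|force'
```

```text
position: [0.595, -0.0812, 0.2254]
force: [1.6, -5.0, 2.7]
gripper_force: 2.0
position: [0.5898, -0.05, 0.2239]
force: [0.2, 0.6, 0.3]
gripper_force: 0.0
position: [0.5892, -0.0478, 0.224]
force: [0.5, -3.6, -2.6]
gripper_force: 2.2
```

```bash
python3 -m inch '0.002 0 0 0 0;0.003 0 0 0 0;0.003 0 0 0 0'|grep -E 'pos|force';python3 -m inch '0.002 0 0 0 0;0.003 0 0 0 0;0.003 0 0 0 0'|grep -E 'pos|force'
```

```text
position: [0.5889, -0.0471, 0.2242]
force: [2.5, -11.7, -4.0]
gripper_force: 6.2
position: [0.5887, -0.0464, 0.2243]
force: [3.5, -19.8, -6.0]
gripper_force: 10.0
```

Hard stop after 46 mm, which with the 4 mm of play gives the full 50 mm. I'll retreat and check.

```bash
python3 -m inch '-0.01 0 0 0 0;-0.04 0 0 0 0;-0.06 0 -0.03 0 0;-0.06 0 -0.08 0 0;-0.06 0 -0.13 0 0'|grep -E 'clock|pos|force'; python3 -m inch '-0.03 0 0 0 0;-0.03 0 0 0 0;-0.03 0 0 0 0'
python3 - <<'E'
from h import *
save("scene","s6");cv2.imwrite("pics/c6.png",cv2.resize(cv2.imread("pics/s6.png")[150:350,200:420],None,fx=2.9,fy=2.9,interpolation=cv2.INTER_CUBIC))
E
```

```text
clock: 18.85
position: [0.5969, -0.1009, 0.3551]
force: [1.2, 0.3, -0.2]
gripper_force: 0.0
clock: 19.15
position: [0.6016, -0.1302, 0.354]
ee_rot: [-2.052, -2.378, -0.001]
force: [-0.1, 1.2, -1.2]
width: 0.004
gripper_force: 0.0
```

View pics/c6.png

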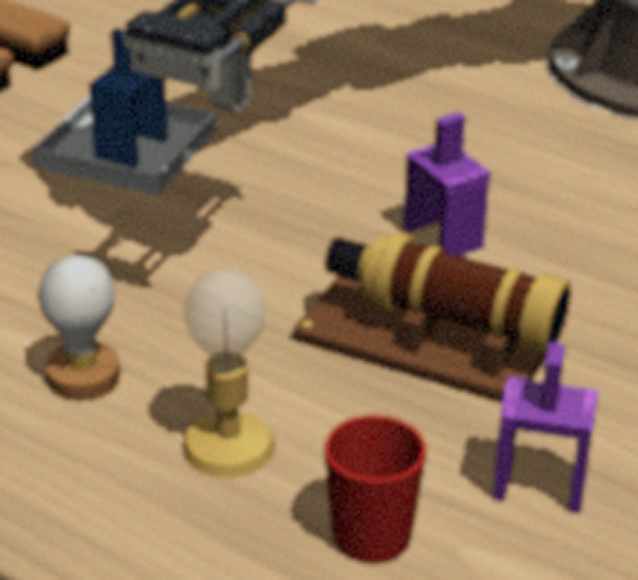

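Both draws are closed: the collar is against the barrel's mouth at crop (388, 270) and the eyepiece at (345, 258). The spacer stands upright in the tray at (130, 110), and the arm is clear of everything. Handing in.

```bash
python3 -c "
from cell import arm
print(arm.sign_off())"
```

```text
the job is handed in; nothing more can be done
None
```

I handed the job in at about 19 s: both draws are pushed to their hard stops and the blue spacer stands upright in the tray; I saw no sign of the lamp, bulb, cup or bootjack being touched, but the sign-off returned no verdict.

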